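# File the dark specimen card in the drawer

## Robot

A 6-joint arm with a two-finger parallel gripper is mounted at the origin on a cart in front of the work surface, level with it; the furniture and walls round the work are solid. World frame = base frame: x ahead of the robot, y to its left, z up, the work surface at z = 0. Lengths are in mm, angles in rad, forces in N, time in s.
With the tool pointing down it reaches from about 325 to 775 mm from the base axis. Payload 5.5 kg.
Tool frame: the origin (TCP) lies on the centre line of the jaws, within the pads' length; the fingertips stand env.tcp_to_tips ahead of it and the grasp point (between the pads) lies 8 mm behind it (env.tcp_to_tips is the distance from the TCP to the fingertips, in mm); z points along the fingers, y is the line along which they close (so a half turn about z gives the same grasp; the last joint's range is limited). The gripper opens to 85 mm and grips with 20 to 120 N. Pads are 22 mm wide; open, the fingers measure 114 mm over their backs; the gripper's body (76 mm by 85 mm) begins 54 mm behind the grasp point. The pads swing forward as they close: fully open they stand 13 mm farther back than shut.
Start: joints at [-1.373, 0.091, 1.231, -0, 1.82, -0.057], TCP at [151.23, -580.643, 242.275] pointing down, gripper open.
Joint ranges: [-2.87, 2.87], [-0.86, 2.18], [0.17, 2.46], [-1.51, 4.65], [0.06, 2.69], [-2.65, 2.65]. Speed limits (rad/s): [2.57, 2.57, 3.01, 3.14, 3.14, 3.14].

## Interface

Orientations are given as a unit quaternion [w, x, y, z].
In Python, from station import env gives the robot as it stands. The module is installed in compiled form; this text tells all that it offers.
- The arm moves only by the shell command python3 -m jog 'ROWS' [FORCE]. ROWS is JSON, a list of rows, each a list of 7 numbers: the shift along the tool's x, y, z normalised to -1 to 1, where 1 is 0.02 m, then the turn, a rotation vector about the tool's x, y, z normalised to -1 to 1, where 1 is 60 degrees, then the opening, from 0 (shut) to 1 (fully open). A call has 1 to 8 rows; each row shifts and turns the commanded pose from where the row before left it, along the tool's axes as they then stand; what a row does not reach is not made up. A row lasts 1/8 s, in which the tool goes at most 62.5 mm and 10.7 degrees, less where a joint would pass 70% of its speed; a pose out of reach is approached as far as the arm can. A call with a number of a shift or a turn outside -1 to 1 is refused whole. A call with a gripper value outside its range is refused whole. The fingers move at their own pace and stop on an object; FORCE is the grip in N (left out, the last holds). Time passes only in rows, so rows that do not move let the fingers close. It gives the time, the measured TCP pose, the force, the opening and the grip force at its end, in the units of the state.
- env.get_obs(): the state, without advancing time (a new reading comes with each control period).
- env.get_image(name): name is "scene" or "top"; returns a dict with "pixels" (384x512x3 uint8, blue, green, red), "vfov" (degrees; the focal length in pixels is half the picture's height over the tangent of half this angle, whatever the lens; pixels are square), "cx", "cy" (the principal point, pixels), "dist" ([k1, k2, p1, p2, k3] as OpenCV has them; the pictures are not rectified), "rvec" (rotation vector, rad) and "tvec" (3), from world to camera coordinates, as OpenCV has them. Camera axes: x right, y down, z forward; pixel columns grow to the right and rows downward; lengths in mm; the calibration is good to about 2 mm. A picture is of the moment at which its call begins. There is no depth.
- env.job_done(): hands the job in; it is judged then, once.
Trained networks look in the newest picture that a camera, given by its name, has taken for a name from the list of things; names that differ only in an ending like _2 or _b are one class to them, and where a whole thing is asked for, a point or a joint stands for the part that bears it (a point fixed in the world has none). Each returns a list of dicts, best first, with "score" (0 to 1); they miss things now and then, are a little off and sometimes report something else, mostly with a low value. They report only what shows in the picture. A call takes as long as a camera call.
- env.look_for(camera, thing): "xy" ([column, row] in pixels, amid what is visible of it).
- env.regions_of(camera, thing): "mask" (384x512 bool, what is visible of it) and "xy" ([column, row] in pixels, amid what is visible of it).
The state is a dict: "time_s": time; "joints": joint angles; "qd": joint speeds; "tau": joint torques, N m; "ee_pos": TCP position; "orientation": TCP orientation; "wrist_force": force on the tool from outside, world axes, zero at the start; "moment": the same for the moment, N m; "grip_width": finger opening in mm; "grasp_force": force on a finger pad.
Only numpy, scipy, OpenCV 4.12 (cv2) and the standard library are available. Lean on these libraries where they do the work, as an engineer would, in place of code of your own. Each camera call takes 0.05 s, during which the arm holds its last target. There are 200 camera calls.

## Task

Take the specimen card with the dark brown disc off the sloped inspection stand and lay it down, face up, in the open drawer of the little drawer unit, without dropping it; then gently slide the drawer fully shut. Leave the card with the pale disc on the stand and do not disturb the vials.

Things in the scene. Friction and masses are not known exactly. Their poses are not given: they have to be found in the camera images.
- dark_card: the specimen card to file: square white card 46x46 mm, 8 mm thick (10 mm with the disc) with a dark brown round disc on its top face, about 25 g. Origin at the centre of its underside, z out of the face with the disc, x and y along its edges. It starts on one of the stand's two pads (which one varies), x pointing up the slope, y level, z leaning 30 degrees to the stand's -x.
- pale_card: the same kind of card with a pale tan-grey disc, on the other pad; stays there. Origin and axes as for the dark card.
- stand: fixed inspection stand, base 110x210 mm; its plate slopes 30 degrees, low edge at the stand's -x. Origin on the desk, x level to its back. Two pads 26 mm wide, 12 mm high, at y = +-55 mm carry the cards, which overhang them 10 mm on both y sides, room for fingertips up to 10 mm past the underside. A lip 4 mm above the pad holds each card's lower edge: lift square to the slope.
- drawer_unit: fixed grey one-drawer unit, 160 mm deep (x), 166 mm wide (y), 65 mm high. Origin at the centre of its underside on the desk, x horizontal from its front to its back, z up; the front face of the housing is at x = -80 mm. The drawer slides out along its -x.
- specimen_drawer (a joint): how far the drawer stands open, m: 0 fully shut (end stop), 0.115 fully open (end stop). At the start 0.09 to 0.115. It slides with about 1.5 N of friction plus 5 N per m/s and stays where it is left; no spring or latch.
- drawer_floor (a point): point on the drawer's floor, 13 mm above the desk; moves with the drawer, axes as the drawer unit. The white tray inside runs from x = -70 mm (front wall) to +71 mm and y = -70 to +70 mm from this point; side walls 32 mm high, front 48 mm. With the drawer open by q, the part from x = -70 mm to -70 mm + q is open from above.
- drawer_front (a point): centre of the upper part of the blue drawer front's outer face, 50 mm above the desk, a good place to push; moves with the drawer, axes as the drawer unit. The front is 8 mm thick, 164 mm wide and reaches from 8 to 61 mm above the desk.
- yellow_vial: yellow capped vial, 24 mm diameter, 55 mm high, standing left of the drawer unit; bystander. Origin at the centre of its foot.
- red_vial: amber vial with a red cap, 24 mm diameter, 55 mm high, standing right of the stand; bystander. Origin at the centre of its foot.
- hood_edge (a point): middle of the lower front edge of the black lamp hood over the stand (hood 210 mm wide along y, 15 mm thick, 52 mm deep), 165 mm above the desk, 12 mm farther in the stand's x and 115 mm higher than the cards' underside centres. A gripper coming straight down meets the hood: come in square to the card, tool leaning 30 degrees to the stand's -x (20 to 45 will do), closing along the card's y.
- drawer_pull (a point): front of the aluminium lip pull, 60 mm wide, that stands out 14 mm from the drawer front at 22 to 32 mm above the desk; this point is 27 mm above the desk; moves with the drawer.

How it is judged:
By the outcome, as a careful person would: the job done as asked, in the order asked, and still so for the second after the job is handed in, with the robot touching nothing.
It also fails if it takes over 48 s, if anything falls off the work surface, if the arm or the gripper's body presses on something with over 40 N, if the wrist force passes 120 N, or if a joint passes its speed limit or range.

## Working session

There is one attempt and no reset: what is moved stays moved. The work goes in short steps, Python scripts to look and compute and a shell command to move; the robot and the scene stay as the last step left them, time stands still between calls to the robot, and variables do not carry over. Pictures are saved under pics/ and viewed, at most 10 in all, crops included, and the job is handed in when it is done.

```bash
mkdir -p pics; python3 - <<'E'
from station import env
import cv2,numpy as np
o=env.get_obs();print({k:np.round(v,3) for k,v in o.items()},env.tcp_to_tips)
for n in("scene","top"):
    d=env.get_image(n);cv2.imwrite(f"pics/{n}0.png",d["pixels"])
    print(n,{k:np.round(v,4) for k,v in d.items() if k!="pixels"})
    for t in["dark_card","pale_card","stand","drawer_unit","drawer_floor","drawer_front","drawer_pull","yellow_vial","red_vial","hood_edge"]:
        print(t,[(np.round(r["xy"],1).tolist(),round(float(r["score"]),2)) for r in env.look_for(n,t)[:2]])
E
```

```text
{'time_s': np.float64(0.0), 'joints': array([-1.373,  0.092,  1.232, -0.   ,  1.82 , -0.057]), 'qd': array([-0.001,  0.001, -0.001,  0.001, -0.001,  0.   ]), 'tau': array([ 1.0000e-03, -4.5873e+01, -4.1802e+01,  0.0000e+00,  1.2000e-02,
        0.0000e+00]), 'ee_pos': array([ 151.159, -580.37 ,  241.114]), 'orientation': array([-0.001,  0.992,  0.127, -0.   ]), 'wrist_force': array([-0.416,  0.513,  0.087]), 'moment': array([ 0.039, -0.038,  0.01 ]), 'grasp_force': np.float64(0.0), 'grip_width': np.float64(85.378)} 11.0
scene {'vfov': np.float64(55.7845), 'cx': np.float64(259.2912), 'cy': np.float64(194.6059), 'dist': array([0.0073, 0.    , 0.    , 0.    , 0.    ]), 'rvec': array([ 2.258 , -0.6178,  0.2891]), 'tvec': array([-512.3646,  313.7   ,  996.8477])}
dark_card [([243.2, 221.0], 0.58)]
pale_card [([252.9, 245.4], 0.49), ([307.3, 318.6], 0.22)]
stand [([260.1, 231.4], 0.8)]
drawer_unit [([223.0, 172.5], 0.97)]
drawer_floor [([202.5, 183.3], 0.72), ([304.6, 317.1], 0.6)]
drawer_front [([202.8, 180.1], 0.62)]
drawer_pull [([201.3, 183.6], 0.65)]
yellow_vial [([203.0, 182.6], 0.47)]
red_vial [([306.2, 316.4], 0.68), ([222.6, 174.4], 0.45)]
hood_edge [([261.2, 229.9], 0.87)]
top {'vfov': np.float64(55.7292), 'cx': np.float64(254.3495), 'cy': np.float64(195.0226), 'dist': array([-0.0757,  0.    ,  0.    ,  0.    ,  0.    ]), 'rvec': array([ 2.1447, -2.1986,  0.0899]), 'tvec': array([  74.2213,  610.7839, 1024.4557])}
dark_card [([272.3, 219.5], 0.48)]
pale_card [([313.8, 220.3], 0.82), ([403.7, 226.5], 0.72)]
stand []
drawer_unit [([178.5, 205.3], 0.74)]
drawer_floor [([181.7, 235.3], 0.78)]
drawer_front [([180.7, 233.5], 0.88)]
drawer_pull [([181.9, 234.6], 0.69), ([290.9, 210.8], 0.55)]
yellow_vial [([132.5, 220.0], 0.5)]
red_vial [([313.0, 223.0], 0.65)]
hood_edge [([295.0, 209.9], 0.75)]
```

```bash
python3 - <<'E'
import cv2
a=cv2.imread("pics/scene0.png");cv2.imwrite("pics/sc.png",cv2.resize(a[120:345,160:360],None,fx=2.66,fy=2.66,interpolation=2)) 
a=cv2.imread("pics/top0.png");cv2.imwrite("pics/tc.png",cv2.resize(a[150:290,110:350],None,fx=3.3,fy=3.3,interpolation=2))
E
```

```text
(no output)
```

View pics/sc.png

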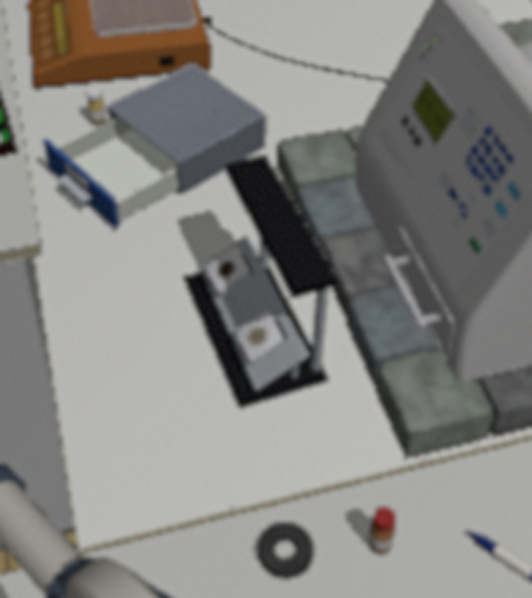

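View pics/tc.png

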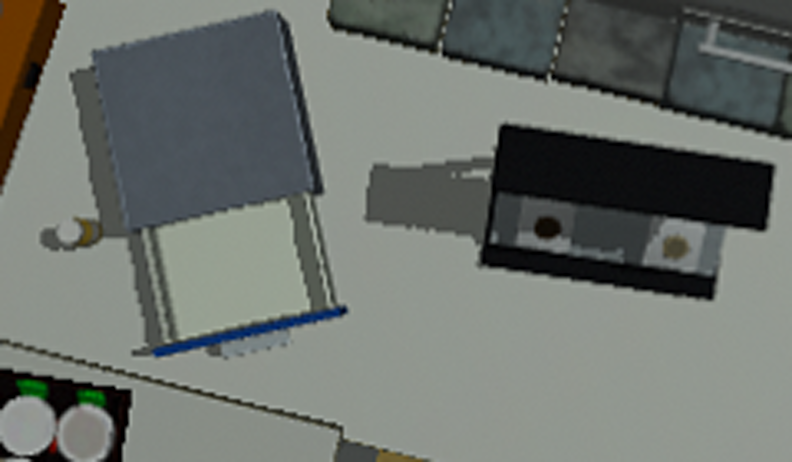

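The dark card is on the stand's left (+y) pad, at scene ≈(245,221) and top ≈(276,219). The pale card is at top ≈(315,224). The drawer is open, with its front's ends at top ≈(157,257) and (215,245). Next I'll fit the poses from these points in both views.

```bash
cat > fit.py <<'E'
from station import env
import cv2,numpy as np
from scipy.optimize import least_squares
from scipy.spatial.transform import Rotation as R
C={n:env.get_image(n) for n in("scene","top")}
def proj(n,P):
    d=C[n];f=192/np.tan(np.radians(d["vfov"]/2))
    K=np.array([[f,0,d["cx"]],[0,f,d["cy"]],[0,0,1]])
    return cv2.projectPoints(np.float64(P).reshape(-1,3),np.float64(d["rvec"]),np.float64(d["tvec"]),K,np.float64(d["dist"]))[0][:,0]
def place(p,P):
    c,s=np.cos(p[2]),np.sin(p[2]);P=np.atleast_2d(P)
    return np.c_[p[0]+c*P[:,0]-s*P[:,1],p[1]+s*P[:,0]+c*P[:,1],P[:,2]]
px=lambda n,a:np.array(a)/(2.66 if n=="scene" else 3.3)+((160,120) if n=="scene" else (110,150))
E
cat > est.py <<'E'
from fit import *
# disc centroids: darkness/colour weighted locally
def cen(n,xy,r=5):
    im=C[n]["pixels"].astype(float);x,y=np.round(xy).astype(int)
    g=im[y-r:y+r+1,x-r:x+r+1].mean(2);w=np.clip(np.percentile(g,70)-g-25,0,None)
    yy,xx=np.mgrid[-r:r+1,-r:r+1];return (x+(w*xx).sum()/w.sum(),y+(w*yy).sum()/w.sum())
dd={n:cen(n,px(n,a),4) for n,a in(("top",(547,227)),("scene",(226,269)))}
pp={n:cen(n,px(n,a),4) for n,a in(("top",(675,246)),("scene",(258,336)))}
print(dd,pp)
H={"top":[((64,105,180),(502,124)),((64,-105,180),(775,163)),((12,-105,180),(765,230)),((12,105,180),(492,190))],
   "scene":[((12,105,180),(228,165)),((64,105,180),(265,157)),((12,-105,180),(300,292)),((64,-105,180),(333,283))]}
B={"top":[((-55,105),(481,265)),((-55,-105),(712,299))],"scene":[((-55,105),(186,277)),((-55,-105),(241,405)),((55,-105),(326,378))]}
def res(p):
    xc,bt=p[3:5];r=[]
    for n in C:
        for y,q in((55,dd),(-55,pp)): r.append(2*(proj(n,place(p,(xc-5,y,58.66)))[0]-q[n]))
        for P,a in H[n]: r.append(.5*(proj(n,place(p,(P[0]+xc,P[1],P[2])))[0]-px(n,a)))
        for P,a in B[n]: r.append(.5*(proj(n,place(p,(P[0],P[1],bt)))[0]-px(n,a)))
    return np.ravel(r)
s=least_squares(res,[500,-150,0,0,8],loss="soft_l1");print("stand",np.round(s.x,3));print(np.round(res(s.x).reshape(-1,2),1).tolist())
p=s.x
for y in(55,-55): print("card origin",place(p,(p[3],y,50)).round(1))
D={"top":[((80,83,65),(93,50)),((80,-83,65),(277,11)),((-80,-83,65),(320,192)),((-80,83,65),(130,230)),("L",(155,355)),("R",(346,313))],
 "scene":[((-80,83,65),(109,106)),((80,83,65),(192,65)),((80,-83,65),(265,118)),((-80,-83,65),(180,165)),("L",(47,141)),("R",(118,197))]}
def rd(p):
    r=[]
    for n in C:
        for P,a in D[n]:
            if P in("L","R"): P=(-80-p[3]-4,82*(1 if P=="L" else -1),61)
            r.append(proj(n,place(p,P))[0]-px(n,a))
    return np.ravel(r)
s=least_squares(rd,[600,150,0,100],loss="soft_l1");print("drawer x,y,yaw,q",np.round(s.x,3));print(np.round(rd(s.x).reshape(-1,2),1).tolist())
E
python3 est.py
```

```text
{'top': (np.float64(275.38402539010843), np.float64(218.55673102353876)), 'scene': (np.float64(244.78513513513514), np.float64(220.64864864864865))} {'top': (np.float64(313.9621052631579), np.float64(224.82315789473685)), 'scene': (np.float64(256.1594360086768), np.float64(245.94088937093275))}
stand [ 5.48234e+02 -5.49420e+01 -1.84000e-01 -1.11600e+01  7.86600e+00]
[[-0.6, 0.2], [0.2, 0.3], [-0.8, -0.3], [0.1, -0.6], [-1.9, -0.0], [0.7, -0.8], [-0.5, -0.3], [-0.5, 0.2], [0.5, 0.2], [-0.3, -0.2], [0.3, -0.3], [-0.1, -0.5], [0.4, 0.2], [0.4, 0.5], [-0.2, -0.2], [-0.1, -0.5], [0.3, 0.0]]
card origin [[547.3   1.2  50. ]]
card origin [[ 527.2 -107.    50. ]]
drawer x,y,yaw,q [639.93  289.644  12.764 100.195]
[[-1.3, 0.5], [0.1, -0.1], [0.5, -0.8], [-0.7, -0.1], [-1.0, -0.2], [-1.3, 1.7], [0.2, 0.2], [1.1, -0.9], [-0.2, -0.8], [-0.2, 0.7], [0.3, -0.8], [-0.4, -0.8]]
```

Dark card origin ≈(547,1,50) and stand yaw ≈-0.184. The drawer unit is at ≈(640,290), yaw ≈0.198, open by ≈100 mm. Both fits have residuals around 1 px. Now a helper to turn a target pose into rows.

```bash
cat > plan.py <<'E'
import numpy as np,sys
from station import env
from scipy.spatial.transform import Rotation as R
def tool(yaw,lean):  # x_tool along heading (up slope), z_tool down, leaning back by lean deg
    return R.from_euler("z",yaw)*R.from_euler("y",-lean,degrees=True)*R.from_euler("x",np.pi)
def plan(P,Rt,vmax=.95):
    o=env.get_obs();q=o["orientation"];R0=R.from_quat([q[1],q[2],q[3],q[0]])
    w=(R0.inv()*Rt).as_rotvec();dp=np.array(P)-o["ee_pos"]
    N=int(max(1,np.ceil(np.linalg.norm(dp)/20/vmax),np.ceil(np.degrees(np.linalg.norm(w))/9)))
    M=sum((R0*R.from_rotvec(w*k/N)).as_matrix() for k in range(N))
    d=np.linalg.solve(M,dp)/20
    while abs(d).max()>1: N+=1;M=sum((R0*R.from_rotvec(w*k/N)).as_matrix() for k in range(N));d=np.linalg.solve(M,dp)/20
    print("t",round(float(o["time_s"]),2),"N",N,"row",np.round(d,3).tolist(),np.round(w/N/np.radians(60),4).tolist(),"F",np.round(o["wrist_force"],1))
CARD=np.array([547.3,1.2,50.]);YS=-.184;RS=tool(YS,30);N_=-RS.as_matrix()[:,2]
YD=.198;UD=np.array([639.9,289.6])
def grasp(h): return CARD+N_*h  # TCP h above card underside, along card normal
E
python3 -c "
from plan import *
print(N_,RS.as_matrix().round(2));plan(grasp(150),RS);print(grasp(150))"
```

```text
[-0.49155985  0.09148175  0.8660254 ] [[ 0.85 -0.18  0.49]
 [-0.16 -0.98 -0.09]
 [ 0.5   0.   -0.87]]
t 1.2 N 36 row [0.457, -0.817, 0.193] [-0.003, 0.0137, 0.0114] F [-0.5 -0.5 -0.1]
[473.56602208  14.92226291 179.90381057]
```

```bash
python3 -m jog '[[0.457,-0.817,0.193,-0.003,0.0137,0.0114,0.72],[0.457,-0.817,0.193,-0.003,0.0137,0.0114,0.72],[0.457,-0.817,0.193,-0.003,0.0137,0.0114,0.72],[0.457,-0.817,0.193,-0.003,0.0137,0.0114,0.72],[0.457,-0.817,0.193,-0.003,0.0137,0.0114,0.72],[0.457,-0.817,0.193,-0.003,0.0137,0.0114,0.72],[0.457,-0.817,0.193,-0.003,0.0137,0.0114,0.72],[0.457,-0.817,0.193,-0.003,0.0137,0.0114,0.72]]'
python3 -c "
from plan import *
plan(grasp(150),RS);print(env.tcp_to_tips)"
```

```text
time_s: 2.2
ee_pos: [196.7, -436.9, 213.9]
orientation: [0.005, 0.995, 0.079, 0.059]
wrist_force: [-0.0, 0.0, -0.2]
grip_width: 61.7
grasp_force: 0.0
t 2.2 N 28 row [0.456, -0.817, 0.193] [-0.003, 0.0136, 0.0113] F [-0.   0.  -0.2]
11.0
```

```bash
python3 -m jog '[[0.456,-0.817,0.193,-0.003,0.0136,0.0113,0.72],[0.456,-0.817,0.193,-0.003,0.0136,0.0113,0.72],[0.456,-0.817,0.193,-0.003,0.0136,0.0113,0.72],[0.456,-0.817,0.193,-0.003,0.0136,0.0113,0.72],[0.456,-0.817,0.193,-0.003,0.0136,0.0113,0.72],[0.456,-0.817,0.193,-0.003,0.0136,0.0113,0.72],[0.456,-0.817,0.193,-0.003,0.0136,0.0113,0.72],[0.456,-0.817,0.193,-0.003,0.0136,0.0113,0.72]]' | sed -n 2p
python3 -m jog '[[0.456,-0.817,0.193,-0.003,0.0136,0.0113,0.72],[0.456,-0.817,0.193,-0.003,0.0136,0.0113,0.72],[0.456,-0.817,0.193,-0.003,0.0136,0.0113,0.72],[0.456,-0.817,0.193,-0.003,0.0136,0.0113,0.72],[0.456,-0.817,0.193,-0.003,0.0136,0.0113,0.72],[0.456,-0.817,0.193,-0.003,0.0136,0.0113,0.72],[0.456,-0.817,0.193,-0.003,0.0136,0.0113,0.72],[0.456,-0.817,0.193,-0.003,0.0136,0.0113,0.72]]' | sed -n 2p
python3 -c "
from plan import *
plan(grasp(150),RS)"
```

```text
ee_pos: [258.2, -298.7, 192.5]
ee_pos: [340.5, -171.4, 180.6]
t 4.2 N 13 row [0.399, -0.767, 0.173] [-0.0031, 0.0131, 0.0105] F [ 0.1  0.2 -0.3]
```

```bash
python3 -m jog '[[0.43,-0.83,0.187,-0.0034,0.0142,0.0114,0.72],[0.43,-0.83,0.187,-0.0034,0.0142,0.0114,0.72],[0.43,-0.83,0.187,-0.0034,0.0142,0.0114,0.72],[0.43,-0.83,0.187,-0.0034,0.0142,0.0114,0.72],[0.43,-0.83,0.187,-0.0034,0.0142,0.0114,0.72],[0.43,-0.83,0.187,-0.0034,0.0142,0.0114,0.72]]' | sed -n 2p
python3 -m jog '[[0.43,-0.83,0.187,-0.0034,0.0142,0.0114,0.72],[0.43,-0.83,0.187,-0.0034,0.0142,0.0114,0.72],[0.43,-0.83,0.187,-0.0034,0.0142,0.0114,0.72],[0.43,-0.83,0.187,-0.0034,0.0142,0.0114,0.72],[0.43,-0.83,0.187,-0.0034,0.0142,0.0114,0.72],[0.43,-0.83,0.187,-0.0034,0.0142,0.0114,0.72]]' | sed -n 2p
python3 -c "
from plan import *
plan(grasp(60),RS)"
```

```text
ee_pos: [412.3, -80.6, 178.9]
ee_pos: [481.8, 10.2, 181.3]
t 5.7 N 5 row [-0.081, -0.029, 0.868] [-0.0006, 0.0015, -0.0001] F [-0.7 -0.3  0.2]
```

```bash
python3 -m jog '[[-0.2,-0.075,0.7,-0.0015,0.0037,0,0.72],[-0.2,-0.07,0.9,-0.0015,0.0038,0,0.72],[0,0,0.9,0,0,0,0.72],[0,0,0.9,0,0,0,0.72],[0,0,0.94,0,0,0,0.72],[0,0,0,0,0,0,0.72]]'
python3 - <<'E'
from plan import *
import cv2
plan(grasp(-8),RS)
for n in("scene","top"):
    a=env.get_image(n)["pixels"]
    x,y=(205,170) if n=="scene" else (240,170)
    cv2.imwrite(f"pics/{n}1.png",cv2.resize(a[y:y+100,x:x+100],None,fx=4,fy=4,interpolation=2))
a=cv2.hconcat([cv2.imread("pics/scene1.png"),cv2.imread("pics/top1.png")]);cv2.imwrite("pics/g1.png",a)
E
```

```text
time_s: 6.45
ee_pos: [516.3, 5.2, 98.7]
orientation: [0.024, 0.963, -0.089, 0.255]
wrist_force: [-0.5, 0.6, 0.3]
grip_width: 61.3
grasp_force: 0.0
t 6.45 N 4 row [0.036, -0.023, 0.823] [0.0004, 0.0014, -0.0] F [-0.5  0.6  0.3]
```

View pics/g1.png

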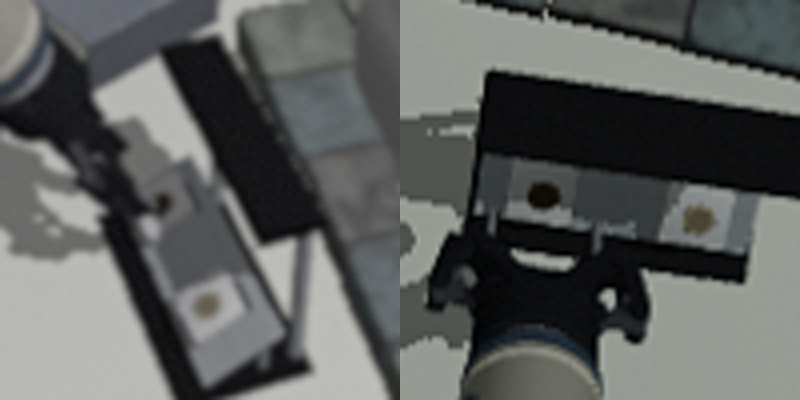

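The gripper is centred over the dark card, with the tips at top-crop (492,222) and (598,238) and the disc at (543,195). I'll descend so the TCP is 8 mm above the underside, which puts the tips 3 mm past it.

```bash
python3 -m jog '[[0.08,-0.05,0.6,0.001,0.003,0,0.72],[0.06,-0.04,0.6,0,0.0026,0,0.72],[0,0,0.4,0,0,0,0.72],[0,0,0.4,0,0,0,0.72],[0,0,0.25,0,0,0,0.72],[0,0,0.24,0,0,0,0.72],[0,0,0,0,0,0,0.72]]' 
python3 -c "
from plan import *
plan(grasp(8),RS)"
```

```text
time_s: 7.42
ee_pos: [544.9, 2.7, 59.8]
orientation: [0.024, 0.961, -0.089, 0.26]
wrist_force: [0.5, -0.5, -0.4]
grip_width: 61.4
grasp_force: 0.0
t 7.42 N 1 row [-0.133, 0.051, 0.088] [-0.0007, -0.0042, -0.0001] F [ 0.5 -0.5 -0.4]
```

```bash
python3 -m jog '[[-0.07,0.02,0.08,0,0,0,0.72],[0,0,0,0,0,0,0.6],[0,0,0,0,0,0,0.5],[0,0,0,0,0,0,0.45],[0,0,0,0,0,0,0.45],[0,0,0,0,0,0,0.45]]' 30
python3 -c "
from plan import *
plan(grasp(8),RS)"
```

```text
time_s: 8.18
ee_pos: [544.7, 2.4, 58.5]
orientation: [0.024, 0.961, -0.089, 0.26]
wrist_force: [-4.3, 1.1, 4.8]
grip_width: 45.2
grasp_force: 31.3
t 8.18 N 1 row [-0.091, 0.035, 0.039] [-0.0009, -0.0052, -0.0001] F [-4.3  1.1  4.8]
```

```bash
python3 -m jog '[[0,0,-0.15,0,0,0,0.4],[0,0,-0.3,0,0,0,0.4],[0,0,-0.5,0,0,0,0.4],[0,0,-0.8,0,0,0,0.4],[0,0,-0.9,0,0,0,0.4],[0,0,-0.9,0,0,0,0.4],[0,0,-0.9,0,0,0,0.4],[0,0,-0.9,0,0,0,0.4]]'
python3 - <<'E'
from plan import *
import cv2
a=[env.get_image(n)["pixels"] for n in("scene","top")]
a=[cv2.resize(i[y:y+130,x:x+130],None,fx=3,fy=3,interpolation=2) for i,(x,y) in zip(a,((180,150),(220,160)))]
cv2.imwrite("pics/g2.png",cv2.hconcat(a))
E
```

```text
time_s: 9.18
ee_pos: [490.8, 12.3, 151.5]
orientation: [0.024, 0.961, -0.089, 0.26]
wrist_force: [0.7, 0.1, 0.2]
grip_width: 45.2
grasp_force: 31.0
```

View pics/g2.png

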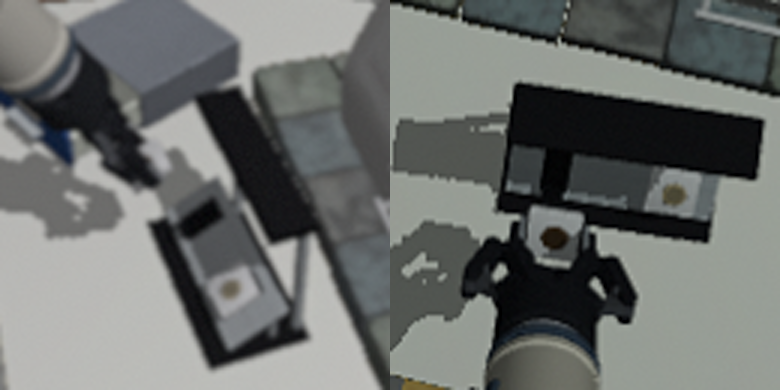

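The card is held level in the jaws, with the dark disc at top-crop (553,237). The left pad is empty and the pale card is still in its place at (674,193). Next: carry it over the drawer.

```bash
cat >> plan.py <<'E'
Q=100.2
def drw(xf,z,yf=0):
    c,s=np.cos(YD),np.sin(YD);x=-10-Q+xf
    return np.array([UD[0]+c*x-s*yf,UD[1]+s*x+c*yf,z])
RD=tool(YD,0)
E
python3 -c "
from plan import *
print(drw(-22,130));plan(drw(-22,130),RD)"
```

```text
[510.2829294  263.59509643 130.        ]
t 9.28 N 14 row [0.039, -0.906, 0.085] [0.0068, -0.0359, -0.0254] F [0.4 1.7 0.3]
```

```bash
python3 -m jog '[[0.039,-0.906,0.085,0.0068,-0.0359,-0.0254,0.4],[0.039,-0.906,0.085,0.0068,-0.0359,-0.0254,0.4],[0.039,-0.906,0.085,0.0068,-0.0359,-0.0254,0.4],[0.039,-0.906,0.085,0.0068,-0.0359,-0.0254,0.4],[0.039,-0.906,0.085,0.0068,-0.0359,-0.0254,0.4],[0.039,-0.906,0.085,0.0068,-0.0359,-0.0254,0.4],[0.039,-0.906,0.085,0.0068,-0.0359,-0.0254,0.4]]' | sed -n 2p
python3 -m jog '[[0.039,-0.906,0.085,0.0068,-0.0359,-0.0254,0.4],[0.039,-0.906,0.085,0.0068,-0.0359,-0.0254,0.4],[0.039,-0.906,0.085,0.0068,-0.0359,-0.0254,0.4],[0.039,-0.906,0.085,0.0068,-0.0359,-0.0254,0.4],[0.039,-0.906,0.085,0.0068,-0.0359,-0.0254,0.4],[0.039,-0.906,0.085,0.0068,-0.0359,-0.0254,0.4],[0.039,-0.906,0.085,0.0068,-0.0359,-0.0254,0.4],[0,0,0,0,0,0,0.4]]'
python3 -c "
from plan import *
plan(drw(-22,40),RD)"
```

```text
ee_pos: [514.0, 137.5, 139.1]
time_s: 11.15
ee_pos: [509.9, 264.1, 125.3]
orientation: [0.0, 0.995, 0.099, -0.003]
wrist_force: [0.3, -0.3, -1.1]
grip_width: 44.9
grasp_force: 31.0
t 11.15 N 5 row [0.006, 0.006, 0.853] [-0.0, 0.0011, 0.0001] F [ 0.3 -0.3 -1.1]
```

```bash
python3 -m jog '[[0.03,0.03,0.6,0,0.003,0,0.4],[0,0,0.9,0,0.0025,0,0.4],[0,0,0.9,0,0,0,0.4],[0,0,0.9,0,0,0,0.4],[0,0,0.6,0,0,0,0.4],[0,0,0.36,0,0,0,0.4],[0,0,0,0,0,0,0.4]]'
python3 - <<'E'
from plan import *
import cv2
a=[env.get_image(n)["pixels"] for n in("scene","top")]
a=[cv2.resize(i[y:y+110,x:x+110],None,fx=3.5,fy=3.5,interpolation=2) for i,(x,y) in zip(a,((165,130),(130,170)))]
cv2.imwrite("pics/g3.png",cv2.hconcat(a))
E
```

```text
time_s: 12.02
ee_pos: [510.5, 263.0, 41.1]
orientation: [-0.0, 0.995, 0.099, 0.0]
wrist_force: [0.7, -0.8, -0.6]
grip_width: 45.2
grasp_force: 31.0
```

View pics/g3.png

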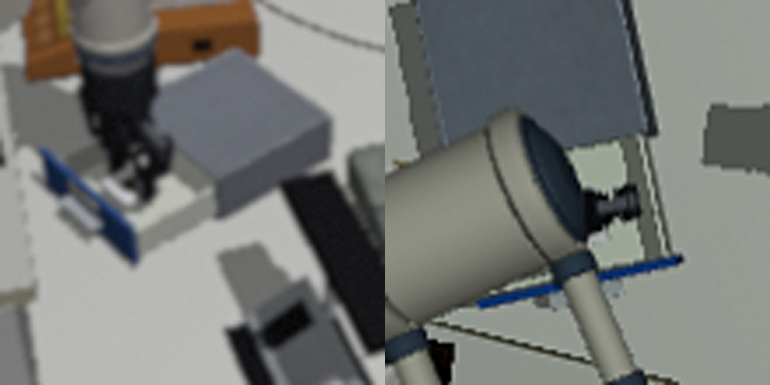

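The card is inside the tray, clear of the walls. It shows in the scene crop at ≈(125,188), between the front and the housing. Lower slowly until contact.

```bash
python3 -m jog '[[0,0,0.25,0,0,0,0.4],[0,0,0.25,0,0,0,0.4],[0,0,0,0,0,0,0.4]]'; python3 -m jog '[[0,0,0.1,0,0,0,0.4],[0,0,0.1,0,0,0,0.4],[0,0,0,0,0,0,0.4]]'
```

```text
time_s: 12.5
ee_pos: [510.3, 262.9, 30.8]
orientation: [-0.0, 0.995, 0.098, 0.0]
wrist_force: [-0.6, -0.6, -0.5]
grip_width: 45.1
grasp_force: 31.0
time_s: 12.88
ee_pos: [510.6, 263.0, 27.3]
orientation: [-0.0, 0.995, 0.098, 0.001]
wrist_force: [0.5, -0.8, -1.2]
grip_width: 44.9
grasp_force: 31.0
```

```bash
for i in 1; do python3 -m jog '[[0,0,0.07,0,0,0,0.4],[0,0,0,0,0,0,0.4]]'|sed -n '2p;4p'; python3 -m jog '[[0,0,0.07,0,0,0,0.4],[0,0,0,0,0,0,0.4]]'|sed -n '2p;4p'; done
```

```text
ee_pos: [510.7, 263.1, 26.0]
wrist_force: [-1.2, -0.4, -0.4]
ee_pos: [510.7, 263.0, 24.6]
wrist_force: [0.1, -0.1, 0.0]
```

```bash
python3 -m jog '[[0,0,0.07,0,0,0,0.4],[0,0,0,0,0,0,0.4]]'|sed -n '2p;4p'; python3 -m jog '[[0,0,0.05,0,0,0,0.4],[0,0,0,0,0,0,0.4]]'|sed -n '2p;4p'
```

```text
ee_pos: [510.7, 263.1, 23.2]
wrist_force: [0.4, -0.2, -0.9]
ee_pos: [510.7, 263.1, 22.3]
wrist_force: [-0.5, -0.3, -1.4]
```

```bash
python3 -m jog '[[0,0,0.05,0,0,0,0.4],[0,0,0,0,0,0,0.4]]'|sed -n '2p;4p'; python3 -m jog '[[0,0,0.05,0,0,0,0.4],[0,0,0,0,0,0,0.4]]'|sed -n '2p;4p'
```

```text
ee_pos: [511.0, 263.1, 21.9]
wrist_force: [0.0, -0.5, 3.1]
ee_pos: [511.6, 263.3, 21.9]
wrist_force: [-0.8, -0.9, 7.5]
```

```bash
python3 -m jog '[[0,0,-0.04,0,0,0,0.45],[0,0,0,0,0,0,0.57],[0,0,0,0,0,0,0.65],[0,0,0,0,0,0,0.72],[0,0,0,0,0,0,0.72]]'; python3 -m jog '[[0,0,-0.3,0,0,0,0.72],[0,0,-0.8,0,0,0,0.72],[0,0,-0.9,0,0,0,0.72],[0,0,-0.9,0,0,0,0.72],[0,0,-0.9,0,0,0,0.5],[0,0,-0.9,0,0,0,0.2],[0,0,-0.9,0,0,0,0],[0,0,0,0,0,0,0]]'
```

```text
time_s: 15.0
ee_pos: [510.5, 263.0, 20.7]
orientation: [-0.0, 0.995, 0.098, 0.0]
wrist_force: [-0.4, 0.0, -0.9]
grip_width: 61.7
grasp_force: 0.0
time_s: 16.0
ee_pos: [511.5, 263.4, 135.5]
orientation: [-0.001, 0.995, 0.098, 0.003]
wrist_force: [-0.5, -0.2, 0.7]
grip_width: 0.2
grasp_force: 0.0
```

```bash
python3 - <<'E'
from plan import *
from fit import proj,C
import cv2
T=drw(-229+110.2,135);print(T);plan(T,RD)
im=[C[n]["pixels"].copy() for n in("scene","top")]
im=[cv2.resize(i[y:y+130,x:x+130],None,fx=3,fy=3,interpolation=2) for i,(x,y) in zip(im,((150,120),(130,170)))]
for i,n,o in zip(im,("scene","top"),((150,120),(130,170))):
    for P in((T[0],T[1],0),(T[0],T[1],50)):
        u=(proj(n,P)[0]-o)*3;cv2.circle(i,tuple(int(v) for v in u),4,(0,0,255),1)
cv2.imwrite("pics/g4.png",cv2.hconcat(im))
E
```

```text
[415.37421205 244.55368443 135.        ]
t 16.1 N 6 row [-0.807, -0.005, -0.018] [-0.0001, -0.0002, -0.0001] F [ 0.4  0.5 -1.1]
```

View pics/g4.png

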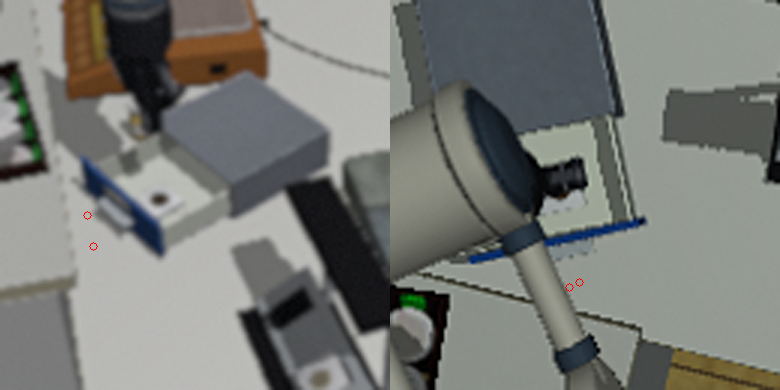

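The card lies flat in the tray, face up, with its disc at scene-crop (160,199). The desk in front of the drawer is clear, so I'll move to the pushing position.

```bash
python3 -m jog '[[-0.807,0,0,0,0,0,0],[-0.807,0,0,0,0,0,0],[-0.807,0,0,0,0,0,0],[-0.807,0,0,0,0,0,0],[-0.807,0,0,0,0,0,0],[-0.807,0,0,0,0,0,0],[0,0,0,0,0,0,0]]'|sed -n '2p;4p'; python3 -m jog '[[0,0,0.83,0,0,0,0],[0,0,0.83,0,0,0,0],[0,0,0.83,0,0,0,0],[0,0,0.83,0,0,0,0],[0,0,0.83,0,0,0,0],[0,0,0,0,0,0,0]]'|sed -n '2p;4p'
python3 -c "
from plan import *
plan(drw(-229+110.2,52),RD)"
```

```text
ee_pos: [414.7, 243.8, 132.0]
wrist_force: [0.5, 0.1, -0.8]
ee_pos: [414.8, 243.6, 48.0]
wrist_force: [1.2, -0.7, 0.8]
t 17.73 N 1 row [0.039, -0.041, -0.202] [0.0004, 0.0015, -0.0007] F [ 1.2 -0.7  0.8]
```

```bash
python3 -m jog '[[0.04,-0.04,-0.25,0,0,0,0],[0.3,0,0,0,0,0,0],[0.3,0,0,0,0,0,0],[0.2,0,0,0,0,0,0],[0.2,0,0,0,0,0,0],[0.2,0,0,0,0,0,0],[0.2,0,0,0,0,0,0],[0.2,0,0,0,0,0,0]]'|sed -n '2p;4p'; python3 -m jog '[[0.2,0,0,0,0,0,0],[0.2,0,0,0,0,0,0],[0.2,0,0,0,0,0,0],[0.2,0,0,0,0,0,0]]'|sed -n '2p;4p'
```

```text
ee_pos: [447.7, 251.3, 55.0]
wrist_force: [-1.7, 0.2, 1.6]
ee_pos: [463.6, 254.5, 55.0]
wrist_force: [-2.0, -0.4, 0.0]
```

```bash
python3 -m jog '[[0.25,0,0,0,0,0,0],[0.25,0,0,0,0,0,0],[0.25,0,0,0,0,0,0],[0.25,0,0,0,0,0,0],[0.25,0,0,0,0,0,0],[0.25,0,0,0,0,0,0],[0.25,0,0,0,0,0,0]]'|sed -n '2p;4p'; python3 -m jog '[[0.25,0,0,0,0,0,0],[0.25,0,0,0,0,0,0],[0.25,0,0,0,0,0,0],[0.25,0,0,0,0,0,0],[0.2,0,0,0,0,0,0],[0,0,0,0,0,0,0]]'|sed -n '2p;4p'
python3 -c "
from plan import *
plan(drw(-99+110.2,54),RD)"
```

```text
ee_pos: [498.0, 261.3, 55.0]
wrist_force: [-1.4, 0.1, -1.1]
ee_pos: [522.0, 266.1, 55.5]
wrist_force: [-0.1, -0.0, 0.6]
t 20.85 N 2 row [0.53, 0.004, 0.04] [-0.0003, -0.0015, -0.0004] F [-0.1 -0.   0.6]
```

```bash
python3 -m jog '[[0.2,0,0,0,0,0,0],[0.2,0,0,0,0,0,0],[0.2,0,0,0,0,0,0],[0.1,0,0,0,0,0,0],[0.1,0,0,0,0,0,0]]'|sed -n '2p;4p'; python3 -m jog '[[0.1,0,0,0,0,0,0],[0.1,0,0,0,0,0,0]]'|sed -n '2p;4p'
```

```text
ee_pos: [537.1, 269.2, 55.2]
wrist_force: [-0.7, -0.6, 0.8]
ee_pos: [541.0, 269.9, 55.2]
wrist_force: [-2.2, -1.1, 1.5]
```

```bash
python3 -m jog '[[0.07,0,0,0,0,0,0],[0.07,0,0,0,0,0,0],[0.07,0,0,0,0,0,0]]'|sed -n '2p;4p'; python3 -m jog '[[0.05,0,0,0,0,0,0],[0.05,0,0,0,0,0,0]]'|sed -n '2p;4p'
```

```text
ee_pos: [544.6, 270.7, 55.2]
wrist_force: [-5.3, -2.3, 3.8]
ee_pos: [544.7, 270.7, 55.2]
wrist_force: [-13.8, -3.3, 8.6]
```

The end stop is reached: position holds while the force rises to 14 N. Back off, rise and look.

```bash
python3 -m jog '[[-0.3,0,0,0,0,0,0],[-0.8,0,0,0,0,0,0],[-0.9,0,0,0,0,0,0],[-0.9,0,0,0,0,0,0],[-0.9,0,-0.4,0,0,0,0],[-0.9,0,-0.5,0,0,0,0],[-0.9,0,-0.5,0,0,0,0],[0,0,0,0,0,0,0]]'|sed -n '2p;4p'
python3 - <<'E'
from plan import *
from fit import proj,C,place
import cv2
im=[cv2.resize(C[n]["pixels"][y:y+130,x:x+130],None,fx=3,fy=3,interpolation=2) for n,(x,y) in (("scene",(150,120)),("top",(130,170)))]
cv2.imwrite("pics/g5.png",cv2.hconcat(im))
E
```

```text
ee_pos: [437.4, 249.4, 84.1]
wrist_force: [-0.2, -0.2, -0.3]
```

View pics/g5.png

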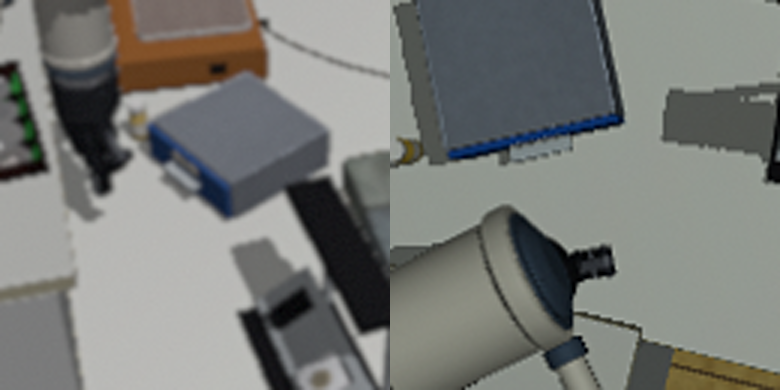

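The drawer is flush with the housing (blue front at top-crop (450–620,120–155)). The yellow vial is standing, the pale card is on its pad, and the robot is clear of everything.

```bash
python3 -c "
from station import env
print(env.job_done())"
```

```text
the job is handed in; nothing more can be done
None
```

The dark card lies face up in the drawer and the drawer is pushed fully shut to its end stop; the pale card is still on the stand, I touched neither vial (the red one was not in the last picture), and the job is handed in with no verdict returned.

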